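# Ratchet the bread board's hold-down clamp tight

## Task

The wooden bread board on the counter is loose. Tighten its hold-down clamp by turning the handle with the red grip clockwise: two posts leave the handle too little room to do it in one go, so lift it off its teeth, swing it back, let it drop into the teeth again and go on turning until the foot holds the board firmly, without overtightening it. Do not ram the handle against the posts, leave the board, bowl, cup and jar where they are, and let go with the handle sitting fully down in its teeth.

Things in the scene. Friction and masses are not known exactly. Their poses are not given: they have to be found in the camera images.
- clamp: the hold-down clamp, bolted to the counter: grey 120 x 120 x 12 mm base plate with an upright steel column. Origin: on the column's axis (about which the handle turns) at counter level. Its +x axis points to the board, its -x axis to the side where the handle swings, +z up
- stops: two upright steel posts, 10 mm thick, tops 122 mm above the counter, 55 mm from the column's axis: the handle's arm, raised or not, meets them 0.85 rad to either side of the clamp's -x axis. Tightening (clockwise from above) goes from the clamp's -y side to its +y side. Never press the handle on a post with over 40 N (23 N at the grip, besides the turning load). Origin: the clamp's
- handle: black hub (52 mm wide) on top of the column and a level arm 12 mm wide, its top 105 mm above the counter, with an upright red grip at its end. Origin: on the axis, 78 mm above the counter when seated; its -x axis points along the arm. Clockwise by 1 rad lowers the strap 12 mm. Turning takes 4 to 6 N at the grip while the foot is free, then 0.7 to 0.9 N more per 0.1 rad from touch
- knob (a point): centre of the red upright grip: a cylinder 22 mm in diameter; handle seated, it stands from 105 to 158 mm above the counter and this point lies 132 mm above it, 95 mm from the column's axis
- lift (a joint): height in m of the handle above its seat: 0 fully down in the teeth, about 0.005 with teeth standing on teeth, free to swing from 0.0055, 0.014 at the upper stop. A spring of 4 to 8 N presses it down
- index (a joint): angle in rad of the handle relative to the toothed head of the clamp screw: about 0 at the start, falling when the raised handle is swung back (counter-clockwise from above). There are 12 teeth: it seats every 0.524 rad, with about 0.1 rad of play either side. If it comes down on a tooth, turning it on clockwise lets it drop in
- strap: blue bar that the screw lowers on to the board, with a springy black rubber foot near its end. Origin: on the column's axis, 64 mm above the counter before any turning. Clamped firmly: about 9 N sideways at the grip, when the strap's foot presses on the board with some 25 to 40 N; 20 to 65 N is right, more (from 11 N at the grip, read at rest between small steps) overtightens
- board: loose light wooden bread board, 160 x 300 x 20 mm, its near edge 66 mm from the clamp's axis, under the foot. Origin: centre of its underside. It must not shift by more than 15 mm
- bowl: white bowl standing on the board, 100 mm wide, 40 mm high; origin: centre of its underside. Bystander
- cup: blue cup, 76 mm wide, 80 mm high, beside the clamp; origin: centre of its underside. Bystander
- jar: amber jar, 66 mm wide, 85 mm high, beside the clamp; origin: centre of its underside. Bystander
- foot_face (a point): centre of the underside of the black rubber foot, 22 mm wide, 90 mm from the column's axis along the clamp's +x axis, 11 to 24 mm over the board at the start; it squashes by up to 10 mm. How far it is screwed out differs, so the touch must be felt: 1.5 to 2 rad of turning, counted from the arm being 0.5 rad short of the clamp's -x axis
Not all that is in view belongs to the job. Of the things that look like the clamp, the smallest one is meant.

How it is judged:
On the way, in this order (a step that is already met when the one before it is completed fails the run):
1. the handle is lifted clear of its teeth and swung back by at least most of a tooth (value of joint lift above 0.0055 m and value of joint index below -0.4 rad), for 0.05 s.
2. the handle sits down in its teeth again, at least one tooth further back (value of joint lift below 0.0025 m and value of joint index below -0.4 rad), for 0.2 s.
At the end, for the whole second after the job is handed in: the foot presses on the board with 20 to 65 N, the handle sits down in its teeth (raised less than 2.5 mm), at least one tooth further back on the screw than at the start, and the board lies still within 15 mm of where it was (all of step 2 and contact force between strap and board between 20 and 65 N and linear speed of board below 0.02 m/s and distance of board from where it was at the start of the episode below 0.015 m); the robot touches nothing.
It fails at once if the clamp is overtightened: the foot presses on the board with more than 65 N (contact force between strap and board above 65 N).
It fails at once if the handle is rammed against a post with more than 40 N (contact force between handle and stops above 40 N).
It fails at once if the board is shifted by more than 15 mm (distance of board from where it was at the start of the episode above 0.015 m).
It fails at once if the bowl, the cup or the jar is moved by more than 25 mm (distance of any of bowl, cup, jar from where it was at the start of the episode above 0.025 m).
It also fails if it takes over 61 s, if anything falls off the work surface, if the arm or the gripper's body presses on something with over 40 N, if the wrist force passes 120 N, or if a joint passes its speed limit or range.

## Robot

A 6-joint arm with a two-finger parallel gripper is mounted at the origin on the work surface. World frame = base frame: x ahead of the robot, y to its left, z up, the work surface at z = 0. Lengths are in m, angles in rad, forces in N, time in s.
With the tool pointing down it reaches from about 0.375 to 0.975 m from the base axis. Payload 3.8 kg.
Tool frame: the origin (TCP) lies midway between the tips of the shut fingers; the grasp point (between the pads) lies 19 mm behind it; z points along the fingers, y is the line along which they close (so a half turn about z gives the same grasp; the last joint's range is limited). The gripper opens to 88 mm and grips with 3 to 60 N. Pads are 18 mm wide; open, the fingers measure 123 mm over their backs; the gripper's body (75 mm by 187 mm) begins 45 mm behind the grasp point.
Start: joints at [1.07, 0.264, 1.604, -0, 1.274, -0.037], TCP at [0.302, 0.604, 0.239] pointing down, gripper open.
Joint ranges: [-2.63, 2.63], [-0.94, 2.18], [0.31, 2.57], [-1.31, 4.45], [0, 2.66], [-2.55, 2.55]. Speed limits (rad/s): [2.57, 2.57, 3.14, 3.14, 3.14, 3.14].

## Interface

Orientations are given as a rotation vector (axis times angle).
In Python, from cell import manip, inverse_kinematics, cams, order gives the robot as it stands. Calls block until the motion is done:
- manip.move_pose(position, orientation): joint-space move of the TCP to a pose.
- manip.move_linear(position, rate=0.15, rot=None): straight line of the TCP; rot=None keeps the orientation; rate is the mean speed in m/s.
- manip.set_joints(angles): joint-space move.
- manip.set_gripper(opening, force=None): finger opening in m; force is the grip in N (None keeps the last); returns when the fingers have stopped.
- manip.dwell(seconds).
- inverse_kinematics(position, orientation): joint angles nearest the present ones, or None.
- manip.state(): the state.
- cams.capture(name): name is "scene" or "top" or "wrist"; returns a dict with "image" (420x560x3 uint8, blue, green, red), "z_map" (420x560 float32, m along the optical axis (not along the pixel's ray), 0 where there is no reading), "intrinsics" (3x3 intrinsics, pixels), "position" and "orientation" of the camera in the world; the wrist camera has in their place "T_tool_cam" (4x4, takes a point from camera to tool coordinates, whose origin is the TCP and whose axes are the flange's). Camera axes: x right, y down, z forward; pixel columns grow to the right and rows downward; lengths in m; the calibration is good to about 2 mm. A picture is of the moment at which its call begins: read the wrist's pose just before it.
A pose or a line that the arm cannot do raises manip.IKError and nothing moves.
- order.close_job(): hands the job in; it is judged then, once.
The state is a dict: "clock": time; "joint_pos": joint angles; "joint_velocities": joint speeds; "tau": joint torques, N m; "tool_pos": TCP position; "tcp_rot": TCP orientation; "contact_force": force on the tool from outside, world axes, zero at the start; "moment": the same for the moment, N m; "gripper_width": finger opening in m; "grasp_force": force on a finger pad.
Only numpy, scipy, OpenCV 4.12 (cv2) and the standard library are available. Lean on these libraries where they do the work, as an engineer would, in place of code of your own. Each camera call takes 0.05 s, during which the arm holds its last target. There are 200 camera calls.

## Working session

There is one attempt and no reset: what is moved stays moved. The work goes in short steps, each a Python script; the robot and the scene stay as the last script left them, time stands still between calls to the robot, and variables do not carry over. Pictures are saved under pics/ and viewed, at most 10 in all, crops included, and the job is handed in when it is done.

```bash
ls; mkdir -p pics
python3 - <<'E'
from cell import manip,cams
import cv2,numpy as np,pickle
for n in("scene","top"):
    c=cams.capture(n);cv2.imwrite(f"pics/{n}.png",cv2.resize(c["image"],None,fx=1.4,fy=1.4));pickle.dump(c,open(n+".pkl","wb"));print(n,c["position"])
s=manip.state();print(s)
E
```

```text
pics
scene [1.16560954 0.45255576 0.86198927]
top [ 0.42596698 -0.03853635  1.41215185]
{'clock': 0.1, 'joint_pos': array([ 1.07012660e+00,  2.64644109e-01,  1.60525599e+00, -1.36464648e-05,
        1.27371367e+00, -3.68890073e-02]), 'joint_velocities': array([-0.00075964, -0.00104094, -0.00353978,  0.00019141, -0.00046762,
       -0.00142126]), 'tau': array([ 4.85828805e-04, -5.03618503e+01, -3.58069575e+01,  7.31354789e-02,
        2.33337481e-02, -5.52796234e-05]), 'tool_pos': array([0.30163265, 0.60312138, 0.23752521]), 'tcp_rot': array([-0.72186666, -3.05699371,  0.00306569]), 'contact_force': array([-0.09279993, -0.24580599, -0.49936531]), 'moment': array([0.00040223, 0.01795521, 0.03428036]), 'grasp_force': 0.0, 'gripper_width': 0.08778999052242348}
```

View pics/scene.png

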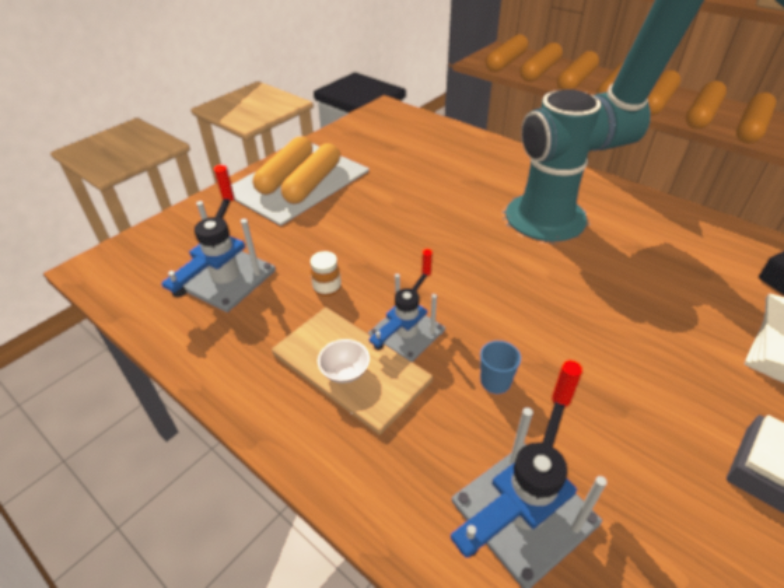

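View pics/top.png

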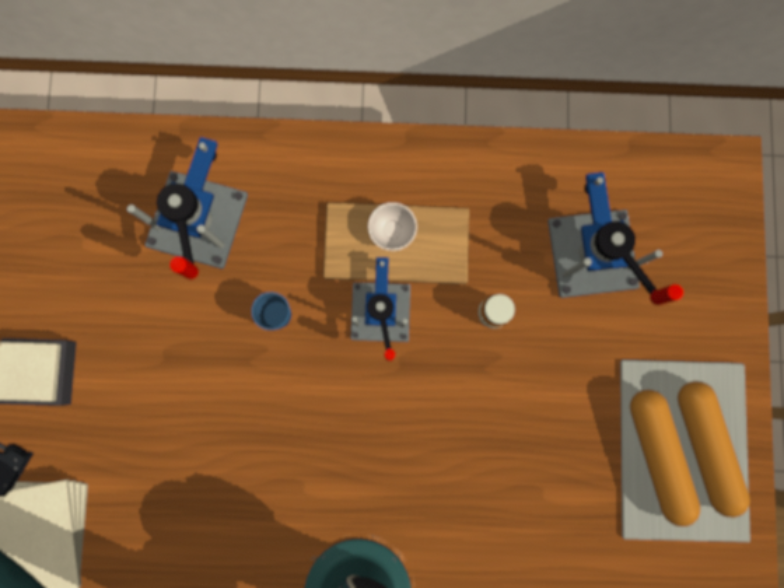

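Two views show three red-grip clamps. In the top view their hubs are at (177,203), (615,240) and (380,306). The middle one is smallest and stands at the board, with its foot over it. It has the cup at (271,311) and the jar at (498,310) beside it. I'll check it in a close crop and measure it.

```bash
cat > h.py <<'E'
import numpy as np
from scipy.spatial.transform import Rotation as R
def rot(o):
    o=np.array(o,float)
    if o.shape==(3,3): return o
    return R.from_rotvec(o).as_matrix() if o.size==3 else R.from_quat(o).as_matrix()
def pix(c,u,v,z=None,height=None):
    K=c["intrinsics"];d=np.linalg.inv(K)@np.array([u,v,1.]);Rm=rot(c["orientation"]);p=np.array(c["position"])
    if height is not None: z=(height-p[2])/(Rm@d)[2]
    return p+Rm@d*z
E
python3 - <<'E'
from h import *
import pickle,cv2
c=pickle.load(open("top.pkl","rb"));print(c["orientation"])
im=c["image"].astype(int);Z=c["z_map"]
print("table",pix(c,200,290,Z[290,200]))
b,g,r=im[...,0],im[...,1],im[...,2]
red=(r>130)&(g<60)&(b<60);dark=(im.max(2)<60);blue=(b>110)&(r<80)
def pts(m,x0,x1,y0,y1,zl,zh):
    vs,us=np.nonzero(m[y0:y1,x0:x1]);P=np.array([pix(c,u+x0,v+y0,Z[v+y0,u+x0]) for u,v in zip(us,vs) if Z[v+y0,u+x0]>0])
    P=P[(P[:,2]>zl)&(P[:,2]<zh)];return P
w=(240,310,175,270)
for n,m,zl,zh in(("red top",red,.14,.17),("red all",red,.09,.17),("hub",dark,.095,.14),("strap",blue,.05,.09),("base plate",np.ones_like(red),.008,.016)):
    P=pts(m,*w,zl,zh); print(n,len(P),P.mean(0).round(4),P.min(0).round(4),P.max(0).round(4)) if len(P) else print(n,0)
    if n=="base plate": 
        print(cv2.minAreaRect(P[P[:,0]<.52][:,:2].astype(np.float32)*1000))
P=pts(np.ones_like(red),225,345,140,205,.016,.024);print("board",cv2.minAreaRect(P[:,:2].astype(np.float32)*1000))
P=pts(np.ones_like(red),170,215,200,245,.07,.09);print("cup",P.mean(0))
P=pts(np.ones_like(red),335,380,200,245,.075,.095);print("jar",P.mean(0))
cv2.imwrite("pics/crop.png",cv2.resize(c["image"][170:270,225:325],None,fx=6,fy=6,interpolation=2))
E
```

```text
[-2.20144674  2.1342425  -0.15540433]
table [0.36291596 0.1731808  0.00037981]
red top 50 [ 0.471  -0.0463  0.158 ] [ 0.4623 -0.0543  0.1406] [ 0.4804 -0.0384  0.1634]
red all 51 [ 0.4708 -0.0463  0.157 ] [ 0.4612 -0.0543  0.1035] [ 0.4804 -0.0384  0.1634]
hub 264 [ 0.551  -0.0269  0.1102] [ 0.4879 -0.0468  0.0985] [ 5.850e-01 -3.000e-04  1.216e-01]
strap 232 [ 0.6079 -0.0308  0.0671] [ 0.5314 -0.0557  0.0607] [ 0.6642 -0.0057  0.0753]
base plate 980 [ 0.5759 -0.0247  0.0124] [ 0.437  -0.1334  0.008 ] [0.705  0.0705 0.016 ]
((499.6731872558594, -27.477828979492188), (95.27892303466797, 122.80184936523438), 31.768163681030273)
board ((702.31494140625, -54.41131591796875), (299.4088439941406, 175.2669677734375), 89.93490600585938)
cup [0.55560501 0.19372506 0.07878779]
jar [ 0.5701408  -0.2607137   0.08484121]
```

View pics/crop.png

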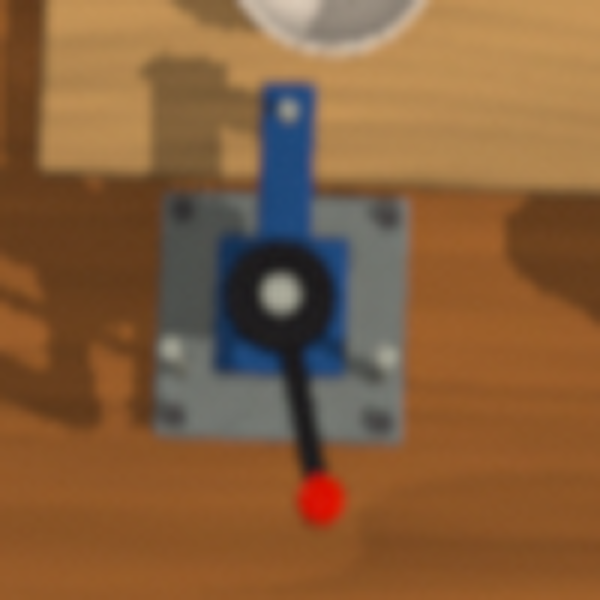

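The crop confirms the small clamp: hub (281,294), grip (320,500), post tops (173,348) and (386,356), foot end (288,110). The arm stands on the clamp's −y side. Next I'll compute the axis from these and cross-check.

Run:
```python
from h import *
import pickle
c=pickle.load(open("top.pkl","rb"));Z=c["z_map"]
f=lambda x,y,h:pix(c,(x+.5)/6-.5+225,(y+.5)/6-.5+170,height=h)
pl=[f(*p,.012) for p in((165,195),(408,200),(405,440),(155,437))]
print("plate c",np.mean(pl,0),[np.linalg.norm(pl[i]-pl[i-1]).round(4) for i in range(4)])
u,v=281/6+225,294/6+170;print("hub z",pix(c,u,v,Z[int(v),int(u)]),"hub z at rim",pix(c,u,v+5,Z[int(v)+5,int(u)]))
H=f(281,294,.122);A=f(173,348,.122);B=f(386,356,.122);F=f(288,110,.067);K=f(320,500,.158)
print("hub",H,"posts",A,B,"foot",F,"knob",K)
for ax in (H,np.mean(pl,0)): print(np.linalg.norm((A-ax)[:2]),np.linalg.norm((B-ax)[:2]),np.linalg.norm((K-ax)[:2]),np.linalg.norm((F-ax)[:2]))
an=lambda d:np.arctan2(d[1],d[0])
print("yaw posts",an((A-B))-np.pi/2,"yaw foot",an(F-H),"knob ang",an(-(K-H)),"plate",an(pl[0]-pl[3]),an(pl[1]-pl[2]))
```

```text
plate c [ 0.56298435 -0.02650269  0.012     ] [np.float64(0.1177), np.float64(0.1183), np.float64(0.1169), np.float64(0.1204)]
hub z [ 0.56220643 -0.02714191  0.11612489] hub z at rim [ 0.54948824 -0.02751801  0.10777054]
hub [ 0.56267528 -0.02604069  0.122     ] posts [0.53696956 0.02120784 0.122     ] [ 0.53639059 -0.07374046  0.122     ] foot [ 0.65540761 -0.02591185  0.067     ] knob [ 0.47024658 -0.04612614  0.158     ]
0.05378854720378623 0.05446240289721856 0.09458588424275687 0.09273241670788727
0.05434209904974668 0.05420917823309504 0.09479120259932895 0.09242515285821278
yaw posts -0.006097650656162745 yaw foot 0.0013894027000741832 knob ang 0.21398066202563906 plate -0.002851971110365696 0.015451217357468374
```

```bash
cat >> h.py <<'E'
from cell import manip,inverse_kinematics
AX=np.array([.5628,-.0264]);RK=.095;SG=1
def pose(th,z,r=RK,dth=0):
    p=np.array([AX[0]-r*np.cos(th),AX[1]+r*np.sin(th),z]);th=th+dth
    y=SG*np.array([np.sin(th),np.cos(th),0]);zz=np.array([0,0,-1.]);x=np.cross(y,zz)
    return p,R.from_matrix(np.c_[x,y,zz]).as_rotvec()
def go(th,z,rate=.1):
    p,o=pose(th,z);manip.move_linear(p,rate=rate,rot=o)
def read(th,b=0):
    s=manip.state();f=np.array(s["contact_force"])-b
    t=np.array([np.sin(th),np.cos(th),0]);n=np.array([-np.cos(th),np.sin(th),0])
    d=s["tool_pos"][:2]-AX
    print(f"{s['clock']:.2f} cmd {th:.3f} act {np.arctan2(d[1],-d[0]):.3f} r {np.hypot(*d):.4f} z {s['tool_pos'][2]:.4f} Ft {f@t:.2f} Fr {f@n:.2f} Fz {f[2]:.2f} grip {s['grasp_force']:.1f} w {s['gripper_width']:.4f}")
    return f@t,s
E
python3 - <<'E'
import h;from h import *
for sg in(1,-1):
    h.SG=sg
    for th in(-.8,-.21,.8):
        q=inverse_kinematics(*pose(th,.113));print(sg,th,None if q is None else np.round(q,2))
E
```

```text
1 -0.8 None
1 -0.21 [-0.15 -0.    2.15 -0.    0.99 -1.93]
1 0.8 [ 0.03  0.05  2.1  -0.    0.99 -0.74]
-1 -0.8 [-0.24  0.06  2.09 -0.    0.99  0.53]
-1 -0.21 [-0.15 -0.    2.15 -0.    0.99  1.21]
-1 0.8 [ 0.03  0.05  2.1  -0.    0.99  2.4 ]
```

```bash
sed -i 's/;SG=1/;SG=-1/' h.py
python3 - <<'E'
from h import *
from cell import cams
import cv2
th=-.214
manip.set_gripper(.06)
manip.move_pose(*pose(th,.23))
c=cams.capture("wrist");cv2.imwrite("pics/w1.png",c["image"])
go(th,.113,.12);manip.dwell(.3)
_,s=read(th);b=np.array(s["contact_force"]);np.save("b.npy",b)
manip.set_gripper(.0,50);manip.dwell(.2);read(th,b)
E
```

```text
4.55 cmd -0.214 act -0.216 r 0.0946 z 0.1136 Ft -0.14 Fr 0.09 Fz -1.28 grip 0.0 w 0.0602
5.42 cmd -0.214 act -0.214 r 0.0951 z 0.1130 Ft -0.07 Fr 0.10 Fz 0.53 grip 50.0 w 0.0209
```

View pics/w1.png

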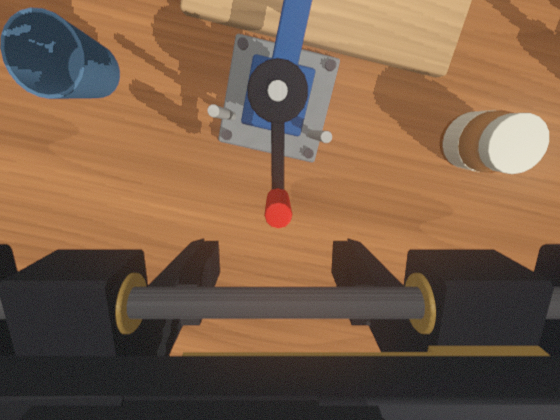

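The wrist view shows the grip at (278,208), centred between the fingers. It is now held, with the width reading 21 mm. First tightening stroke next.

Run:
```python
from h import *
b=np.load("b.npy")
for th in np.arange(-.114,.70,.1):
    go(th,.113,.06);f,_=read(th,b)
    if abs(f)>12: break
manip.dwell(.3);read(th,b)
```

```text
5.73 cmd -0.114 act -0.118 r 0.0949 z 0.1130 Ft -2.97 Fr 0.35 Fz 0.31 grip 50.0 w 0.0207
6.04 cmd -0.014 act -0.018 r 0.0948 z 0.1130 Ft -1.84 Fr -0.20 Fz 0.90 grip 50.0 w 0.0209
6.35 cmd 0.086 act 0.083 r 0.0948 z 0.1130 Ft -1.79 Fr -1.48 Fz -1.14 grip 50.0 w 0.0211
6.66 cmd 0.186 act 0.184 r 0.0948 z 0.1130 Ft -2.66 Fr -2.03 Fz -0.88 grip 50.0 w 0.0208
6.97 cmd 0.286 act 0.284 r 0.0948 z 0.1130 Ft -3.00 Fr -2.71 Fz -0.99 grip 50.0 w 0.0207
7.28 cmd 0.386 act 0.384 r 0.0948 z 0.1130 Ft -1.59 Fr -3.93 Fz -1.45 grip 50.0 w 0.0213
7.58 cmd 0.486 act 0.484 r 0.0948 z 0.1130 Ft -0.20 Fr -3.82 Fz -1.04 grip 50.0 w 0.0209
7.89 cmd 0.586 act 0.584 r 0.0948 z 0.1130 Ft -1.12 Fr -4.93 Fz -2.10 grip 50.0 w 0.0206
8.20 cmd 0.686 act 0.683 r 0.0949 z 0.1130 Ft -1.13 Fr -4.44 Fz -1.03 grip 50.0 w 0.0208
8.50 cmd 0.686 act 0.683 r 0.0949 z 0.1130 Ft -0.77 Fr -4.80 Fz -1.96 grip 50.0 w 0.0207
```

```bash
cat >> h.py <<'E'
def feq(th,b,mb):
    F=[];M=[]
    for _ in range(4):
        manip.dwell(.04);s=manip.state();F.append(s["contact_force"]);M.append(s["moment"])
    f=np.mean(F,0)-b;m=np.mean(M,0)[2]-mb;t=np.array([np.sin(th),np.cos(th),0])
    e=-f@t+m/RK;n=np.array([-np.cos(th),np.sin(th),0])
    print(f"   {s['clock']:.2f} th {th:.3f} Ft {f@t:.2f} Fr {f@n:.2f} Mz {m:.3f} Feq {e:.2f} Fz {f[2]:.2f} z {s['tool_pos'][2]:.4f}");return e
E
python3 - <<'E'
from h import *
b=np.load("b.npy");mb=.03
feq(.686,b,mb)
go(.72,.113,.06);feq(.72,b,mb)
for dz in(.004,.008,.011):
    go(.72,.113+dz,.05);feq(.72,b,mb)
E
```

```text
8.67 th 0.686 Ft -0.42 Fr -5.03 Mz 0.277 Feq 3.34 Fz -1.39 z 0.1130
   9.08 th 0.720 Ft -0.37 Fr -5.06 Mz 0.272 Feq 3.23 Fz -0.91 z 0.1130
   9.50 th 0.720 Ft 0.42 Fr -8.68 Mz 0.192 Feq 1.60 Fz -6.97 z 0.1162
   9.92 th 0.720 Ft 1.44 Fr -7.31 Mz 0.110 Feq -0.28 Fz -6.07 z 0.1205
   10.33 th 0.720 Ft 1.55 Fr -7.50 Mz 0.119 Feq -0.30 Fz -7.05 z 0.1234
```

```bash
sed -i 's/AX=np.array(\[.5628,-.0264\])/AX=np.array([.5628,-.0269])/' h.py
python3 - <<'E'
from h import *
b=np.load("b.npy");mb=.03
for i,th in enumerate(np.linspace(.72,-.43,13)):
    go(th,.124,.09)
    if i%3==0: feq(th,b,mb)
go(-.43,.118,.05);feq(-.43,b,mb)
go(-.43,.113,.05);feq(-.43,b,mb)
E
```

```text
10.75 th 0.720 Ft 2.33 Fr -6.91 Mz 0.143 Feq -0.83 Fz -6.19 z 0.1233
   11.67 th 0.432 Ft 1.15 Fr -8.19 Mz 0.031 Feq -0.83 Fz -6.83 z 0.1234
   12.58 th 0.145 Ft -0.07 Fr -7.72 Mz -0.064 Feq -0.61 Fz -7.08 z 0.1235
   13.50 th -0.142 Ft -1.76 Fr -7.13 Mz -0.164 Feq 0.04 Fz -7.59 z 0.1233
   14.42 th -0.430 Ft -2.39 Fr -5.89 Mz -0.232 Feq -0.05 Fz -6.99 z 0.1231
   14.85 th -0.430 Ft -2.01 Fr -5.43 Mz -0.201 Feq -0.11 Fz -4.57 z 0.1172
   15.27 th -0.430 Ft -0.47 Fr -1.13 Mz -0.061 Feq -0.17 Fz 1.21 z 0.1129
```

Run:
```python
from h import *
b=np.load("b.npy");mb=.03
for th in np.arange(-.35,.73,.08):
    go(th,.113,.06);e=feq(th,b,mb)
    if e>8: break
```

```text
15.71 th -0.350 Ft -1.03 Fr -1.02 Mz 0.067 Feq 1.74 Fz 0.66 z 0.1130
   16.15 th -0.270 Ft -2.27 Fr -1.69 Mz 0.092 Feq 3.24 Fz -0.24 z 0.1130
   16.59 th -0.190 Ft -2.20 Fr -2.24 Mz 0.146 Feq 3.74 Fz -0.76 z 0.1130
   17.03 th -0.110 Ft -1.80 Fr -1.80 Mz 0.128 Feq 3.14 Fz -0.17 z 0.1130
   17.48 th -0.030 Ft -1.68 Fr -3.10 Mz 0.160 Feq 3.37 Fz -0.18 z 0.1130
   17.92 th 0.050 Ft -1.42 Fr -3.30 Mz 0.183 Feq 3.34 Fz -0.73 z 0.1130
   18.36 th 0.130 Ft -0.60 Fr -3.48 Mz 0.199 Feq 2.69 Fz -0.56 z 0.1130
   18.80 th 0.210 Ft -1.04 Fr -4.07 Mz 0.198 Feq 3.12 Fz -0.62 z 0.1130
   19.24 th 0.290 Ft -1.04 Fr -3.97 Mz 0.249 Feq 3.67 Fz -0.83 z 0.1130
   19.68 th 0.370 Ft -1.37 Fr -4.23 Mz 0.302 Feq 4.55 Fz -0.87 z 0.1130
   20.12 th 0.450 Ft -1.53 Fr -4.39 Mz 0.299 Feq 4.67 Fz -0.68 z 0.1130
   20.57 th 0.530 Ft -2.24 Fr -4.25 Mz 0.328 Feq 5.69 Fz -0.14 z 0.1130
   21.01 th 0.610 Ft -2.08 Fr -3.93 Mz 0.347 Feq 5.74 Fz 0.09 z 0.1129
   21.45 th 0.690 Ft -3.16 Fr -4.10 Mz 0.402 Feq 7.39 Fz 0.20 z 0.1129
```

Run:
```python
from h import *
b=np.load("b.npy");mb=.03
feq(.69,b,mb);feq(.69,b,mb)
go(.725,.113,.04);feq(.725,b,mb);feq(.725,b,mb);feq(.725,b,mb)
```

```text
21.62 th 0.690 Ft -2.94 Fr -3.97 Mz 0.400 Feq 7.16 Fz 0.07 z 0.1129
   21.78 th 0.690 Ft -2.74 Fr -2.99 Mz 0.360 Feq 6.53 Fz 0.24 z 0.1129
   22.20 th 0.725 Ft -3.77 Fr -3.45 Mz 0.366 Feq 7.63 Fz 1.23 z 0.1129
   22.37 th 0.725 Ft -3.97 Fr -2.58 Mz 0.410 Feq 8.28 Fz 0.51 z 0.1129
   22.53 th 0.725 Ft -3.56 Fr -3.40 Mz 0.401 Feq 7.79 Fz 0.57 z 0.1129
```

Run:
```python
from h import *
from cell import cams
import cv2
manip.set_gripper(.05);manip.dwell(.2)
go(.725,.26,.15)
manip.move_pose(np.array([.36,.25,.3]),pose(.3,.2)[1])
c=cams.capture("top");im=c["image"].astype(int);Z=c["z_map"]
def P(m,x0,x1,y0,y1,zl,zh):
    v,u=np.nonzero(m[y0:y1,x0:x1]);p=np.array([pix(c,a+x0,d+y0,Z[d+y0,a+x0]) for a,d in zip(u,v)]);return p[(p[:,2]>zl)&(p[:,2]<zh)]
red=(im[...,2]>130)&(im[...,1]<60)&(im[...,0]<60)
p=P(red,230,320,175,270,.14,.18);k=np.median(p,0);d=k[:2]-AX;print("knob",k,"th",np.arctan2(d[1],-d[0]),np.hypot(*d))
blue=(im[...,0]>110)&(im[...,2]<80)
p=P(blue,240,310,175,270,.02,.1);print("strap z",np.median(p[:,2]))
p=P(np.ones_like(red),225,345,140,205,.016,.024);print("board",cv2.minAreaRect(p[:,:2].astype(np.float32)*1000))
cv2.imwrite("pics/t2.png",cv2.resize(c["image"][130:280,170:390],None,fx=3.5,fy=3.5,interpolation=2))
print(manip.state()["clock"])
```

```text
knob [0.48830096 0.03192223 0.15837301] th 0.6683489443811842 0.09492186652147773
strap z 0.044664607564590786
board ((702.1316528320312, -54.33723449707031), (299.667724609375, 176.33628845214844), 89.79154205322266)
25.5083
```

View pics/t2.png

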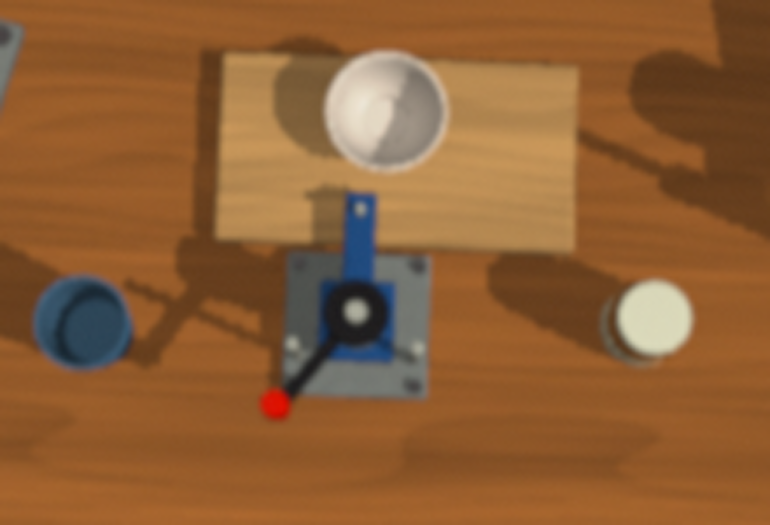

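Top view: the arm points at the knob (275,404), short of the post. The board, bowl, cup and jar are unmoved, and the grip top at 158 mm means the handle is seated. The grip reads about 0.06 rad behind where I let go, so I'll regrip and feel whether the load is still there.

Run:
```python
from h import *
t=.69
manip.move_pose(*pose(t,.26));go(t,.113,.15);manip.dwell(.3)
S=[]
for _ in range(5): manip.dwell(.04);S.append(manip.state())
b=np.mean([s["contact_force"] for s in S],0);mb=np.mean([s["moment"] for s in S],0)[2];print(b,mb)
manip.set_gripper(0,40);manip.dwell(.2);read(t,b);feq(t,b,mb)
for th in(.70,.71,.72,.73):
    go(th,.113,.03);e=feq(th,b,mb)
    if e>9: break
feq(th,b,mb)
```

```text
[0.31850658 0.34490415 0.20793741] -0.008493427668862626
28.90 cmd 0.690 act 0.687 r 0.0952 z 0.1129 Ft -2.64 Fr 0.09 Fz 0.98 grip 40.0 w 0.0211
   29.07 th 0.690 Ft -2.66 Fr 0.52 Mz -0.016 Feq 2.48 Fz 0.39 z 0.1129
   29.48 th 0.700 Ft -3.32 Fr 1.19 Mz -0.033 Feq 2.97 Fz 0.72 z 0.1129
   29.90 th 0.710 Ft -4.83 Fr 1.84 Mz -0.031 Feq 4.50 Fz 1.00 z 0.1129
   30.32 th 0.720 Ft -6.40 Fr 1.56 Mz 0.020 Feq 6.62 Fz 1.54 z 0.1128
   30.73 th 0.730 Ft -6.68 Fr 1.41 Mz 0.096 Feq 7.69 Fz 1.91 z 0.1128
   30.90 th 0.730 Ft -7.04 Fr 1.52 Mz 0.101 Feq 8.11 Fz 1.83 z 0.1128
```

Run:
```python
from h import *
b=np.array([.3185,.345,.208]);mb=-.0085
for th in(.74,.75,.76):
    go(th,.113,.03);e=feq(th,b,mb);e=.5*(e+feq(th,b,mb))
    if e>8.8: break
```

```text
31.32 th 0.740 Ft -7.59 Fr 1.70 Mz 0.155 Feq 9.23 Fz 2.45 z 0.1127
   31.48 th 0.740 Ft -7.56 Fr 1.36 Mz 0.153 Feq 9.17 Fz 2.21 z 0.1127
```

The load reads 9.2 N at rest, so the clamp is firm. I'll release, retreat, do a quick check and hand in.

Run:
```python
from h import *
from cell import cams,order
manip.set_gripper(.05);manip.dwell(.2)
go(.74,.26,.15)
manip.move_pose(np.array([.36,.25,.3]),pose(.3,.2)[1]);manip.dwell(.3)
c=cams.capture("top");im=c["image"].astype(int);Z=c["z_map"]
v,u=np.nonzero((im[...,2]>130)&(im[...,1]<60)&(im[...,0]<60));m=(u>230)&(u<320)&(v>175)&(v<270)
p=np.array([pix(c,a,d,Z[d,a]) for a,d in zip(u[m],v[m])]);print("knob",np.median(p,0),manip.state()["clock"])
if np.median(p[:,2])<.161: print(order.close_job())
```

```text
knob [0.48815982 0.03185863 0.15744322] 34.7583
the job is handed in; nothing more can be done
None
```

I tightened the small clamp with one ratchet swing-back to about 9.2 N at the grip and handed the job in after about 35 s. The handle is seated, and the board, bowl, cup and jar showed no shift in the last full view; the foot's force on the board was only inferred from the grip load.

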